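Tilt-sensor check of a flight controller board on a sprung tilt plate

ROBOT

A 6-joint arm with a two-finger parallel gripper is mounted at the origin on a cart in front of the work surface, level with it; the furniture and walls round the work are solid. World frame = base frame: x ahead of the robot, y to its left, z up, the work surface at z = 0. Lengths are in m, angles in degrees, forces in N, time in s.
With the tool pointing down it reaches from about 0.3 to 0.75 m from the base axis. Payload 8.5 kg.
Tool frame: the origin (TCP) lies midway between the tips of the shut fingers; the grasp point (between the pads) lies env.tcp_to_grasp behind it (env.tcp_to_grasp is the distance from the TCP to the grasp point, in m); z points along the fingers, y is the line along which they close (so a half turn about z gives the same grasp; the last joint's range is limited). The gripper opens to 85 mm and grips with 20 to 120 N. Pads are 22 mm wide; open, the fingers measure 114 mm over their backs; the gripper's body (76 mm by 85 mm) begins 54 mm behind the grasp point. The pads swing forward as they close: fully open they stand 13 mm farther back than shut.
Start: joints at [-82.237, 21.807, 74.336, -0, 83.858, -12.336], TCP at [0.189, -0.516, 0.231] pointing down, gripper open.
Joint ranges: [-178.18, 178.18], [-50.72, 133.34], [12.68, 142.11], [-81.47, 261.47], [9.98, 163.14], [-165.26, 165.26]. Speed limits (degrees/s): [136.94, 136.94, 180, 180, 180, 180].

INTERFACE

Orientations are given as a 3x3 rotation matrix whose columns are the frame's x, y, z axes.
In Python, from rig import observe, optics, job, env gives the robot as it stands. The module is installed in compiled form; this text tells all that it offers.
- The arm moves only by the shell command python3 -m jog 'ROWS' [FORCE]. ROWS is JSON, a list of rows, each a list of 7 numbers: the turn, a rotation vector about the tool's x, y, z in rad, then the shift along the tool's x, y, z in m, then the opening in per cent of the stroke, from 0 (shut) to 100 (fully open). A call has 1 to 10 rows; each row shifts and turns the commanded pose from where the row before left it, along the tool's axes as they then stand; what a row does not reach is not made up. A row lasts 1/8 s, in which the tool goes at most 62.5 mm and 10.7 degrees, less where a joint would pass 70% of its speed; a pose out of reach is approached as far as the arm can. A call is refused whole if a number of a shift passes 0.0625 or a number of a turn 0.188, either way. A call with a gripper value outside its range is refused whole. The fingers move at their own pace and stop on an object; FORCE is the grip in N (left out, the last holds). Time passes only in rows, so rows that do not move let the fingers close. It gives the time, the measured TCP pose, the force, the opening and the grip force at its end, in the units of the state.
- observe(): the state, without advancing time (a new reading comes with each control period).
- optics.get_image(name): name is "scene" or "side" or "wrist"; returns a dict with "pixels" (384x512x3 uint8, red, green, blue), "mtx" (3x3 intrinsics, pixels), "rvec" (rotation vector, rad) and "tvec" (3), from world to camera coordinates, as OpenCV has them. Camera axes: x right, y down, z forward; pixel columns grow to the right and rows downward; lengths in m; the calibration is good to about 2 mm. A picture is of the moment at which its call begins. There is no depth.
- job.close_job(): hands the job in; it is judged then, once.
The state is a dict: "time_s": time; "q": joint angles; "qvel": joint speeds; "joint_efforts": joint torques, N m; "position": TCP position; "tool_rot": TCP orientation; "ft_force": force on the tool from outside, world axes, zero at the start; "wrist_torque": the same for the moment, N m; "grip_width": finger opening in m; "gripper_force": force on a finger pad.
Only numpy, scipy, OpenCV 4.12 (cv2) and the standard library are available. Lean on these libraries where they do the work, as an engineer would, in place of code of your own. Each camera call takes 0.05 s, during which the arm holds its last target. There are 200 camera calls.

TASK

The flight controller board in the nest of the sprung tilt plate is due for its two-axis tilt-sensor check. With the fingertips, press the rubber pad on the plate's near right corner down until that corner's pointer stands level with the index rider on its scale, keep it there for a good second while the reading settles, then let the plate spring back up to rest; after that do the same with the pad on the far left corner. Do not run a pointer well past its index, do not touch or unseat the board, and leave the riders and everything lying around where they are.

Things in the scene. Friction and masses are not known exactly. Their poses are not given: they have to be found in the camera images.
- tilt_base: base of the tilt fixture, a dark steel slab 160 (its x) x 204 (its y) x 16 mm high, fixed. Origin: centre of its underside, on the bench. Its x axis points from the near to the far side of the fixture, y to the left side, z up; it may stand turned by up to 17 degrees. A steel ball 50 mm up, under the plate's far right corner (base x +52, y -52 mm), carries the plate.
- pitch (a joint): tilt of the plate about the axis through the ball along base y (the far edge), rad: 0 at rest, positive when the near right corner is pressed down; stop at 0.2. Preloaded return spring: at the near pad about 3 N starts the motion, about 12 N reaches 0.2 rad; damped, it comes back up in about half a second.
- roll (a joint): tilt of the plate about the axis through the ball along base x (the right edge), rad: 0 at rest, positive when the far left corner is pressed down; stop at 0.2. Same spring, felt at the far pad.
- near_pad: round black rubber pad, 24 mm across on top, raised 5 mm above the plate at its near right corner (base x -52, y -52 mm), 104 mm from the pitch axis (10 mm down is about 0.1 rad). Origin: centre of its top face, 63 mm above the bench at rest; z up. A steel stud with a nut stands through the plate, to 64 mm high, 36 mm from the pad's centre along the right edge.
- far_pad: the same pad at the plate's far left corner (base x +52, y +52 mm), 104 mm from the roll axis. Origin: centre of its top face, 63 mm above the bench at rest. A second stud stands 36 mm from its centre along the far edge.
- near_pointer (a point): tip of the brass pointer of the near right corner, a thin blade that sticks out to the right of the plate in front of its scale; 55 mm above the bench at rest. It sinks by as much as the near pad does.
- far_pointer (a point): tip of the brass pointer of the far left corner, a thin blade that sticks out to the left of the plate in front of its scale; 55 mm above the bench at rest. It is 145 mm from the roll axis, so it sinks 1.4 times as far as the far pad.
- near_index (a point): tip of the dark index rider on the near right scale, pointing at the pointer from the scale's outer edge; 8 to 14 mm below the pointer's rest height; stiff. At base x -51, y -93 mm. The scale is an upright plate 20 mm wide and 63 mm high, its white face with black lines 3 mm apart turned to the near side; its inner edge is 31 mm from the pad's centre.
- far_index (a point): tip of the same kind of index rider on the same kind of scale beside the far left corner; 10 to 18 mm below the pointer's rest height. At base x +53, y +93 mm.
- board: green circuit board under test, 50 x 72 x 19 mm, standing loose on four short legs in the nest of four grey corner pieces in the middle of the plate. Origin: centre of its underside, on the plate's top, 58 mm above the bench at rest. The fingers must not touch it.
- nest (a point): middle of the board nest, on the plate's top face (the plate is a bright aluminium slab 130 x 130 x 6 mm).
- black_driver: bystander on the bench, to be left alone: screwdriver with a black handle, 150 mm long. Origin: centre of its underside.
- syringe: bystander on the bench, to be left alone: flux syringe, 133 mm long. Origin: centre of its underside.
- tape: bystander on the bench, to be left alone: roll of amber tape, 76 mm across, lying flat. Origin: centre of its underside.
- yellow_box: bystander on the bench, to be left alone: small yellow carton, 40 x 55 x 18 mm. Origin: centre of its underside.
- marker: bystander on the bench, to be left alone: blue marker pen, 124 mm long. Origin: centre of its underside.
- loose_motor: bystander on the bench, to be left alone: small black motor with three wire ends, 88 mm long overall. Origin: centre of its underside.
Things that resemble listed ones, but are neither listed nor needed, are in the scene too. What is shaped like the board but yellow is not meant.

How it is judged:
By the outcome, as a careful person would: the job done as asked, in the order asked, and still so for the second after the job is handed in, with the robot touching nothing.
It also fails if it takes over 54 s, if anything falls off the work surface, if the arm or the gripper's body presses on something with over 40 N, if the wrist force passes 120 N, or if a joint passes its speed limit or range.

## Working session

There is one attempt and no reset: what is moved stays moved. The work goes in short steps, Python scripts to look and compute and a shell command to move; the robot and the scene stay as the last step left them, time stands still between calls to the robot, and variables do not carry over. Pictures are saved under pics/ and viewed, at most 10 in all, crops included, and the job is handed in when it is done.

```bash
mkdir -p pics
cat > h.py <<'E'
import numpy as np, cv2
from rig import observe, optics, job, env
def cam(n):
    d=optics.get_image(n); R=cv2.Rodrigues(np.array(d['rvec'],float))[0]
    return d['pixels'],np.array(d['mtx'],float),R,np.array(d['tvec'],float).ravel()
def ray(c,uv):
    _,K,R,t=c; v=R.T@np.linalg.inv(K)@np.array([uv[0],uv[1],1.]); return -R.T@t,v/np.linalg.norm(v)
def onz(c,uv,z):
    o,v=ray(c,uv); return o+v*(z-o[2])/v[2]
def proj(c,P):
    return cv2.projectPoints(np.array(P,float).reshape(-1,3),cv2.Rodrigues(c[2])[0],c[3],c[1],None)[0].reshape(-1,2)
def two(c1,p1,c2,p2):
    o1,v1=ray(c1,p1);o2,v2=ray(c2,p2);A=np.c_[v1,-v2];s=np.linalg.lstsq(A,o2-o1,rcond=None)[0]
    a,b=o1+s[0]*v1,o2+s[1]*v2; return (a+b)/2,np.linalg.norm(a-b)
E
python3 - <<'E'
from h import *
import pickle
C={n:cam(n) for n in('scene','side')}
pickle.dump(C,open('c0.pkl','wb'))
for n,c in C.items():
    cv2.imwrite(f'pics/{n}0.png',cv2.resize(c[0][:,:,::-1],(800,600),interpolation=cv2.INTER_CUBIC)); print(n,-c[2].T@c[3], c[1][0,0])
s=observe(); print(s['time_s'],s['position'],s['tool_rot'],env.tcp_to_grasp,s['ft_force'])
E
```

```text
scene [-0.03865769  0.67839287  0.88397951] 434.692800912688
side [0.26863272 1.1715015  0.74536218] 489.9017052815426
0.1 [ 0.18895622 -0.51624793  0.23078663] [[ 9.39114785e-01  3.43603546e-01 -1.54842301e-04]
 [ 3.43603462e-01 -9.39113988e-01  1.25635792e-03]
 [ 2.86274466e-04 -1.23306865e-03 -9.99999199e-01]] 0.0187 [-0.21694913  0.3250699   0.80783059]
```

View pics/scene0.png

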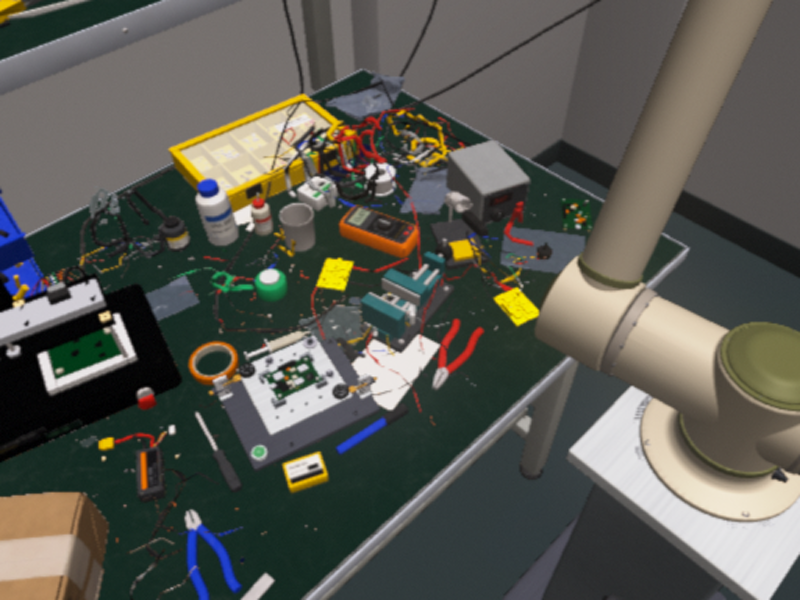

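View pics/side0.png

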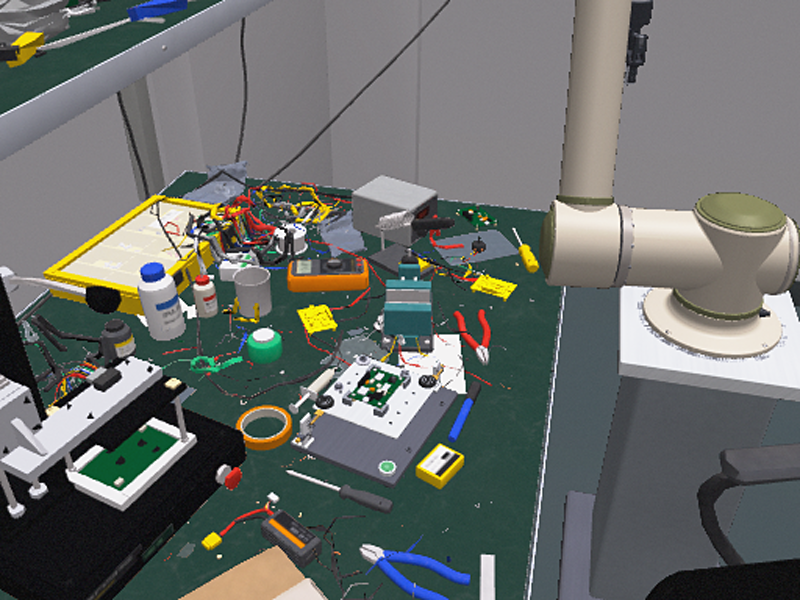

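The scene view shows the fixture with its near pad at about (340,391) and its far pad at about (246,370). In the side view they're at about (428,380) and (325,402), on the 800x600 scale. I'll triangulate both.

Run:
```python
from h import *
import pickle
C=pickle.load(open('c0.pkl','rb'))
k=.64
for n,a,b in(('near',(340,391),(428,380)),('far',(246,370),(325,402))):
    a=np.array(a)*k;b=np.array(b)*k
    print(n,two(C['scene'],a,C['side'],b),onz(C['scene'],a,.063),onz(C['side'],b,.063))
for n,(x,y,w,h) in{'scene':(130,200,120,105),'side':(175,215,130,105)}.items():
    cv2.imwrite(f'pics/{n}0c.png',cv2.resize(C[n][0][y:y+h,x:x+w,::-1],(w*6,h*6)[:2] if h*6<=600 else (w*5,h*5),interpolation=cv2.INTER_CUBIC))
```

```text
near (array([0.41956299, 0.35858315, 0.06472577]), np.float64(0.0003918830649283531)) [0.42031666 0.35801511 0.063     ] [0.42012062 0.35632867 0.063     ]
far (array([0.54553095, 0.43438843, 0.0629804 ]), np.float64(0.001144130065496591)) [0.54618744 0.43412455 0.063     ] [0.54496001 0.43495259 0.063     ]
```

Run:
```python
from h import *
c=cam('wrist'); s=observe(); R=np.array(s['tool_rot'])
print('cam in tool',R.T@(-c[2].T@c[3]-s['position']),'cam axes in tool\n',R.T@c[2].T,c[1])
a=[cv2.resize(cv2.imread(f'pics/{n}0c.png'),(400,360)) for n in('scene','side')]
cv2.imwrite('pics/both.png',np.hstack(a))
```

```text
cam in tool [ 0.07719801  0.00078263 -0.14235234] cam axes in tool
 [[-2.52740532e-04 -9.53299540e-01 -3.02026363e-01]
 [ 9.99999962e-01 -2.06355084e-04 -1.85488166e-04]
 [ 1.14501108e-04 -3.02026398e-01  9.53299555e-01]] [[302.23087467   0.         252.43166173]
 [  0.         302.23087467 192.28790041]
 [  0.           0.           1.        ]]
```

View pics/both.png

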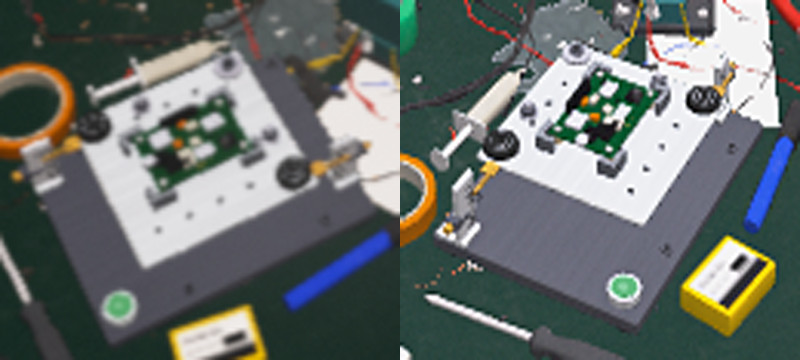

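The two crops show both pads, the brass pointers and the upright scales, and the board's long side runs along base y. Before moving I'll check where the power supply and vice stand along the arc.

Run:
```python
from h import *
import pickle
C=pickle.load(open('c0.pkl','rb')); k=.64
for n,a,b in(('psu',(480,143),(385,178)),('vice post top',(437,257),(408,258)),('vice near jaw L',(364,300),(387,310)),('white thing',(456,195),(400,215))):
    print(n,two(C['scene'],np.array(a)*k,C['side'],np.array(b)*k))
```

```text
psu (array([ 0.6206235 , -0.1688954 ,  0.11950437]), np.float64(0.011701938934424422))
vice post top (array([0.51243093, 0.06321044, 0.07409691]), np.float64(0.013230580361942829))
vice near jaw L (array([0.51331594, 0.22547552, 0.08033742]), np.float64(0.0023780125790233164))
white thing (array([ 0.55729081, -0.03445343,  0.11206602]), np.float64(0.008780579930070285))
```

```bash
R='[0,0,-0.0963,0.053,-0.0025,0,0]'
python3 -m jog '[[0,0,-0.096,0.053,-0.0025,0,0],[0,0,-0.096,0.053,-0.0025,0,0],[0,0,-0.096,0.053,-0.0025,0,0],[0,0,-0.096,0.053,-0.0025,0,0],[0,0,-0.096,0.053,-0.0025,0,0],[0,0,-0.096,0.053,-0.0025,0,0],[0,0,-0.096,0.053,-0.0025,0,0],[0,0,-0.096,0.053,-0.0025,0,0],[0,0,-0.096,0.053,-0.0025,0,0],[0,0,-0.096,0.053,-0.0025,0,0]]' 40
```

```text
time_s: 1.4
position: [0.5341, -0.138, 0.231]
tool_rot: [[0.254, 0.967, -0.0], [0.967, -0.254, 0.0], [0.0, -0.001, -1.0]]
ft_force: [0.9, 0.3, 0.3]
grip_width: 0.0001
gripper_force: 0.0
```

```bash
python3 -m jog '[[0,0,-0.096,0.053,-0.0025,0,0],[0,0,-0.096,0.053,-0.0025,0,0],[0,0,-0.096,0.053,-0.0025,0,0],[0,0,-0.096,0.053,-0.0025,0,0],[0,0,-0.096,0.053,-0.0025,0,0],[0,0,-0.096,0.053,-0.0025,0,0],[0,0,-0.096,0.053,-0.0025,0,0],[0,0,-0.096,0.053,-0.0025,0,0],[0,0,-0.163,0,0,0,0],[0,0,-0.163,0,0,0,0]]' && python3 -m jog '[[0,0,-0.163,0,0,0,0],[0,0,-0.163,0,0,0,0],[0,0,-0.163,0,0,0,0],[0,0,0,0,0,0,0]]'
```

```text
time_s: 2.65
position: [0.4822, 0.2721, 0.2311]
tool_rot: [[-0.745, 0.667, -0.001], [0.667, 0.745, -0.0], [0.0, -0.001, -1.0]]
ft_force: [1.2, -0.0, -0.4]
grip_width: 0.0
gripper_force: 0.0
time_s: 3.15
position: [0.4827, 0.2714, 0.2311]
tool_rot: [[-0.969, 0.247, -0.001], [0.247, 0.969, -0.0], [0.0, -0.0, -1.0]]
ft_force: [-0.4, -0.6, 0.4]
grip_width: -0.0
gripper_force: 0.0
```

```bash
python3 -m jog '[[0,0,0,0.038,0.0345,0,0],[0,0,0,0.038,0.0345,0,0],[0,0,0,0,0,0.06,0],[0,0,0,0,0,0.06,0],[0,-0.18,0,0,0,0,0],[0,-0.18,0,0,0,0,0],[0,0,0,0,0,0,0]]'
python3 - <<'E'
from h import *
c=cam('wrist'); s=observe(); import pickle; pickle.dump((c,s),open('w1.pkl','wb'))
im=c[0].copy(); print(-c[2].T@c[3])
C0=np.array([.4825,.3965,0]);ex=np.array([.971,-.237,0]);ey=np.array([.237,.971,0]);b=lambda x,y,z:C0+x*ex+y*ey+[0,0,z]
print(proj(c,[b(-.052,-.052,.063),b(-.051,-.093,.055),b(-.051,-.093,.045)]))
cv2.imwrite('pics/w1.png',cv2.resize(im[:,:,::-1],(800,600),interpolation=cv2.INTER_CUBIC))
E
```

```text
time_s: 4.03
position: [0.4239, 0.3574, 0.1107]
tool_rot: [[-0.908, 0.245, 0.34], [0.229, 0.969, -0.087], [-0.35, -0.001, -0.937]]
ft_force: [-0.6, 0.1, 0.6]
grip_width: -0.0004
gripper_force: 0.0
[0.30543028 0.3866997  0.21701569]
[[253.49516921 188.46969709]
 [191.86245565 182.75249946]
 [194.1559446  174.17974167]]
```

View pics/w1.png

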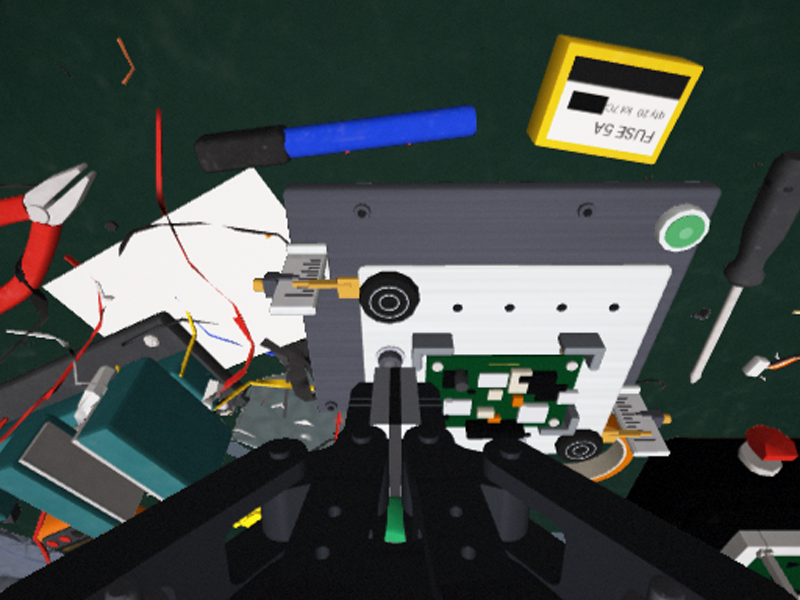

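The wrist view shows the near pad at (389,297) with the brass pointer and scale at about (300-345,285), and gravity points up in the image. I'll zoom in on the near scale, and add the far scale at (640,425).

Run:
```python
from h import *
import pickle
c,s=pickle.load(open('w1.pkl','rb')); im=c[0][:,:,::-1]
a=cv2.resize(im[150:205,155:240],None,fx=9,fy=9,interpolation=cv2.INTER_CUBIC)
for u in range(160,240,10): cv2.putText(a,str(u),((u-155)*9,10),0,.35,(0,0,255)); a[12:18,(u-155)*9]=(0,0,255)
for v in range(150,205,5): cv2.putText(a,str(v),(0,(v-150)*9+4),0,.35,(0,0,255))
cv2.imwrite('pics/w1c.png',a)
```

```text
(no output)
```

View pics/w1c.png

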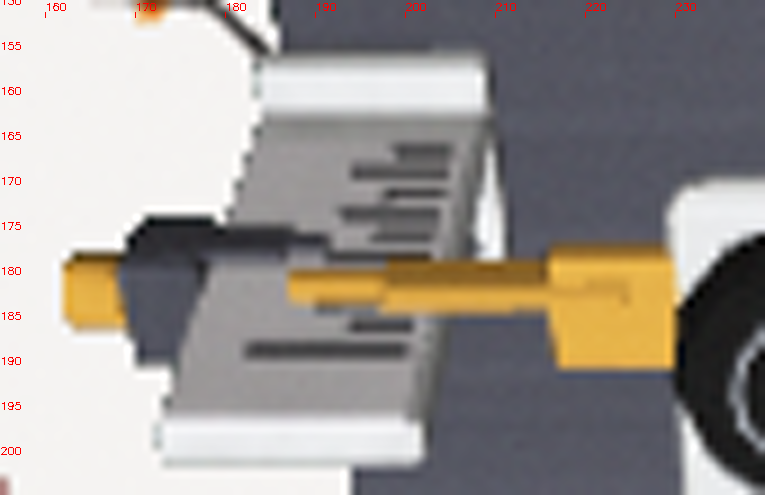

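Zoomed in, the rider tip is at about (190.5,177) and the pointer tip at about (187,182). I'll register the base from both pads, then take a closer look with more tilt.

```bash
cat >> h.py <<'E'
def frame(n,f):
    d=(f-n)[:2]; a=np.arctan2(d[1],d[0])-np.pi/4; m=((n+f)/2)*[1,1,0]
    ex=np.array([np.cos(a),np.sin(a),0]);ey=np.array([-ex[1],ex[0],0]); return m,ex,ey,np.degrees(a)
def onx(c,uv,o,ex,x):  # ray onto plane base x = x
    p,v=ray(c,uv); return p+v*((x-(p-o)@ex)/(v@ex))
E
python3 - <<'E'
from h import *
import pickle
c,s=pickle.load(open('w1.pkl','rb'))
n=onz(c,(249,190.2),.063);f=onz(c,(371.5,285.5),.063)
o,ex,ey,a=frame(n,f);print(n,f,np.linalg.norm(f-n),a,o)
P=onz(c,(187,182),.055);print('pointer base xy',(P-o)@ex,(P-o)@ey)
I=onx(c,(190.5,177),o,ex,-.051);print('index y,z',(I-o)@ey,I[2])
t=n+.008*ex; R=np.array(s['tool_rot']); print('to TCP over near pad (tool axes, level)',(t-s['position'])@ex,(t-s['position'])@ey)
E
```

```text
[0.42033542 0.35518276 0.063     ] [0.54552028 0.43065049 0.063     ] 0.1461732767648172 -13.916313051338058 [0.48292785 0.39291663 0.        ]
pointer base xy -0.05256133549169413 -0.09290425868881871
index y,z -0.09207477472963832 0.04704637832182046
to TCP over near pad (tool axes, level) 0.003791011783420794 -0.003348704981417337
```

```bash
python3 -m jog '[[0,-0.18,0,0,0,0,0],[0,0,0,0.0068,-0.0017,0.0151,0],[0,0,0,0.0068,-0.0017,0.0151,0],[0,0,0,0,0,0,0]]'
python3 - <<'E'
from h import *
c=cam('wrist'); s=observe(); import pickle; pickle.dump((c,s),open('w2.pkl','wb'))
im=c[0][:,:,::-1]; print(s['ft_force'],s['position'])
o=np.array([.48293,.39292,0]);a=np.radians(-13.9);ex=np.array([np.cos(a),np.sin(a),0]);ey=np.array([-ex[1],ex[0],0]);b=lambda x,y,z:o+x*ex+y*ey+[0,0,z]
p=proj(c,[b(-.051,-.093,.05)])[0];u0,v0=int(p[0])-25,int(p[1])-30
k=7;A=cv2.resize(im[v0:v0+60,u0:u0+110],None,fx=k,fy=k,interpolation=cv2.INTER_CUBIC)
for u in range(u0-u0%10+10,u0+110,10): cv2.putText(A,str(u),((u-u0)*k,10),0,.35,(0,0,255)); A[12:18,(u-u0)*k]=(0,0,255)
for v in range(v0-v0%5+5,v0+60,5): cv2.putText(A,str(v),(0,(v-v0)*k+4),0,.35,(0,0,255))
cv2.imwrite('pics/w2c.png',A)
E
```

```text
time_s: 4.58
position: [0.4297, 0.3517, 0.0777]
tool_rot: [[-0.835, 0.25, 0.491], [0.214, 0.968, -0.128], [-0.508, -0.002, -0.862]]
ft_force: [-0.3, 0.3, 0.3]
grip_width: -0.0001
gripper_force: 0.0
[ 0.43376669 -0.76261894  0.33136792] [0.42983062 0.35205499 0.07846601]
```

View pics/w2c.png

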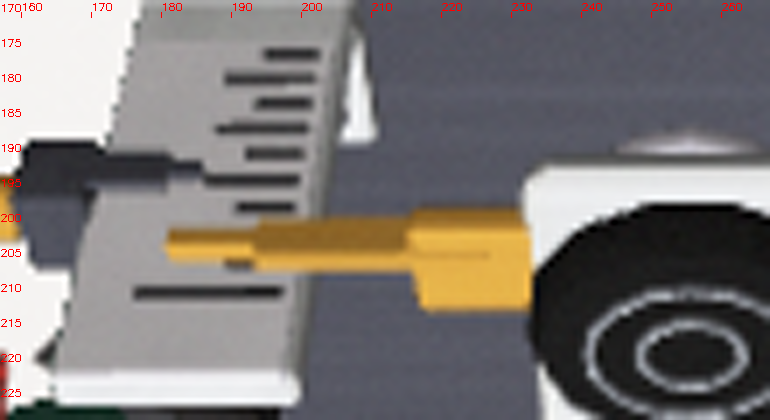

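Run:
```python
from h import *
import pickle
c,s=pickle.load(open('w2.pkl','rb'))
o=np.array([.48293,.39292,0]);a=np.radians(-13.9);ex=np.array([np.cos(a),np.sin(a),0]);ey=np.array([-ex[1],ex[0],0])
n=onz(c,(253.5,219.5),.063);print('pad base',(n-o)@ex,(n-o)@ey)
o2=n+.052*ex+.052*ey; o2[2]=0
P=onz(c,(180,203.7),.055);print('pointer',(P-o2)@ex,(P-o2)@ey)
for x in(-.051,-.053):
  for uv in((180,203.7),(185,193.2)):
    I=onx(c,uv,o2,ex,x);print(x,uv,(I-o2)@ey,I[2])
print((n+.008*ex-s['position'])@np.c_[ex,ey])
```

```text
pad base -0.04906168512234039 -0.052960721611705695
pointer -0.056037975306974186 -0.09234690746225113
-0.051 (180, 203.7) -0.09398113893917115 0.050800975771894116
-0.051 (185, 193.2) -0.09233415028110437 0.04277737507412084
-0.053 (180, 203.7) -0.09333237375977152 0.05246792488230084
-0.053 (185, 193.2) -0.09171026607584748 0.04456553631341223
[ 0.00066583 -0.00053643]
```

```bash
cat > snap.py <<'E'
import sys,pickle
from h import *
c=cam('wrist');s=observe();pickle.dump((c,s),open(sys.argv[1],'wb'));print(s['position'],s['ft_force'],-c[2].T@c[3])
E
python3 -m jog '[[0,0,0,-0.006,0,-0.0103,0],[0,-0.16,0,0,0,0,0],[0,-0.16,0,0,0,0,0],[0,-0.16,0,0,0,0,0],[0,0,0,0,0,0,0]]'; python3 snap.py n3.pkl
```

```text
time_s: 5.25
position: [0.4276, 0.3557, 0.0948]
tool_rot: [[-0.569, 0.26, 0.78], [0.139, 0.965, -0.22], [-0.81, -0.017, -0.586]]
ft_force: [1.0, 0.8, 1.5]
grip_width: -0.0001
gripper_force: 0.0
[0.42875476 0.35585554 0.09582698] [0.85792933 0.1383141  0.27563976] [0.27249963 0.39704595 0.11558351]
```

```bash
python3 -m jog '[[0,0,0,-0.0122,0,-0.0088,0],[0,0,0,-0.0203,0.0347,0.0281,0],[0,0,0,-0.0203,0.0347,0.0281,0],[0,0,0,-0.0203,0.0347,0.0281,0],[0,0,0,0.006,0,0.0044,0],[0,0,0,0,0,0,0]]'; python3 snap.py f3.pkl
python3 - <<'E'
from h import *
import pickle
o=np.array([.485,.3925,0]);a=np.radians(-13.9);ex=np.array([np.cos(a),np.sin(a),0]);ey=np.array([-ex[1],ex[0],0]);b=lambda x,y,z:o+x*ex+y*ey+[0,0,z]
L=[]
for n,P,du in(('n3',b(-.051,-.093,.05),45),('f3',b(.053,.093,.05),85)):
    c,s=pickle.load(open(n+'.pkl','rb'));p=proj(c,[P])[0];u0,v0=int(p[0])-du,int(p[1])-30;k=6;print(n,p)
    im=c[0][:,:,::-1];A=cv2.resize(im[v0:v0+50 if 0 else v0+60,u0:u0+130][:,:],None,fx=k,fy=k,interpolation=cv2.INTER_CUBIC)[:290 if 0 else 360]
    for u in range(u0-u0%10+10,u0+130,10): cv2.putText(A,str(u),((u-u0)*k,10),0,.35,(0,0,255)); A[12:16,(u-u0)*k]=(0,0,255)
    for v in range(v0-v0%5+5,v0+60,5): cv2.putText(A,str(v),(0,(v-v0)*k+4),0,.35,(0,0,255))
    L.append(A[30:330])
w=min(x.shape[1] for x in L)
cv2.imwrite('pics/nf.png',np.vstack([x[:,:w] for x in L]))
E
```

```text
time_s: 6.05
position: [0.5564, 0.4275, 0.1012]
tool_rot: [[-0.569, 0.261, 0.78], [0.139, 0.965, -0.221], [-0.811, -0.017, -0.585]]
ft_force: [-0.8, -0.1, -0.1]
grip_width: 0.0001
gripper_force: 0.0
[0.55592716 0.42767523 0.1014251 ] [-0.34734213  0.12558508 -0.53661159] [0.40128785 0.46898736 0.1218535 ]
n3 [177.81966018 168.06783137]
f3 [331.17959303 155.82551078]
```

View pics/nf.png

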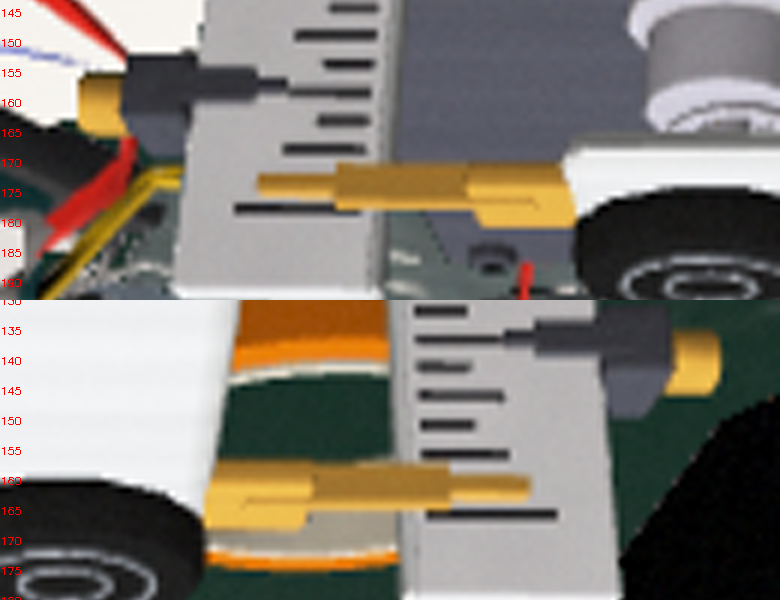

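The composite is clear:

| Scale | Pointer tip | Rider tip | Rest line (v) |
|---|---|---|---|
| Near | (174.8,173.7) | (179.8,157.2) | 177.7 |
| Far | (334,161.2) | (329.8,136.3) | 165.7 |

Next I'll work out the drops.

Run:
```python
from h import *
import pickle
w2=pickle.load(open('w2.pkl','rb'))[0];n3=pickle.load(open('n3.pkl','rb'))[0];f3=pickle.load(open('f3.pkl','rb'))[0]
a=np.radians(-13.9);ex=np.array([np.cos(a),np.sin(a),0]);ey=np.array([-ex[1],ex[0],0])
B=lambda p,o:np.round(1e3*np.array([(p-o)@ex,(p-o)@ey,p[2]]),1)
for nm,c,sg,pad,pt,rd,ln in(('near',n3,-1,(250.7,191),(174.8,173.7),(179.8,157.2),(177,177.7)),('near w2',w2,-1,(253.7,219.7),(180,203.7),(185,193.2),(186,210.5)),('far',f3,1,(256.3,177.5),(334,161.2),(329.8,136.3),(328,165.7))):
    P=onz(c,pad,.063);o=P-sg*.052*ex-sg*.052*ey;o[2]=0
    xi=-.051 if sg<0 else .053
    print(nm,'pad',P,'pointer',B(onz(c,pt,.055),o),'line',B(onz(c,ln,.055),o),'rider@x',B(onx(c,rd,o,ex,xi),o),'pointer@x',B(onx(c,pt,o,ex,xi),o))
for q in[((180,203.7),(174.8,173.7)),((185,193.2),(179.8,157.2)),((253.7,219.7),(250.7,191)),((186,210.5),(177,177.7))]:
    print(two(w2,q[0],n3,q[1]))
```

```text
near pad [0.42369378 0.35438589 0.063     ] pointer [-56.6 -93.4  55. ] line [-50.5 -93.8  55. ] rider@x [-51.  -93.3  42.5] pointer@x [-51.  -95.2  52.8]
near w2 pad [0.42278357 0.35335639 0.063     ] pointer [-56.2 -92.5  55. ] line [-50.2 -90.2  55. ] rider@x [-51.  -92.5  42.6] pointer@x [-51.  -94.1  50.7]
far pad [0.54928505 0.43009911 0.063     ] pointer [47.7 93.3 55. ] line [53.7 91.5 55. ] rider@x [53.  93.4 37.2] pointer@x [53.  94.7 52.6]
(array([0.40889011, 0.31532074, 0.05513609]), np.float64(0.0002894741195013994))
(array([0.41383477, 0.31427884, 0.04294274]), np.float64(0.0006139156907438325))
(array([0.42270018, 0.3540194 , 0.0632432 ]), np.float64(0.0012478086809638183))
(array([0.41398227, 0.31536634, 0.05570561]), np.float64(0.002205136777883528))
```

```bash
python3 -m jog '[[0,0,0,-0.0162,0,-0.0117,0],[0,0.135,0,0,0,0,0],[0,0.135,0,0,0,0,0],[0,0.135,0,0,0,0,0],[0,0,0,0.0295,-0.0345,-0.0176,0],[0,0,0,0.0295,-0.0345,-0.0176,0],[0,0,0,0.0295,-0.0345,-0.0176,0],[0,0,0,0.02,0,0.0335,0],[0,0,0,0,0,0,0],[0,0,0,0,0,0,0]]'
python3 -c "
from h import *
s=observe();print(s['position'],s['ft_force'],np.round(s['tool_rot'],3).tolist())"
```

```text
time_s: 7.35
position: [0.43, 0.3555, 0.0844]
tool_rot: [[-0.829, 0.261, 0.494], [0.216, 0.965, -0.146], [-0.515, -0.014, -0.857]]
ft_force: [0.1, -0.1, 0.4]
grip_width: 0.0003
gripper_force: 0.0
[0.42997166 0.3554858  0.08436417] [ 0.14402661 -0.10781651  0.40968136] [[-0.829, 0.261, 0.494], [0.216, 0.965, -0.146], [-0.515, -0.014, -0.857]]
```

```bash
f(){ grep -E 'time|position|ft_force'; }
python3 -m jog '[[0,0,0,0.0052,-0.003,0.0086,0],[0,0,0,0.001,0,0.0017,0],[0,0,0,0,0,0,0]]'|f; python3 -m jog '[[0,0,0,0.001,0,0.0017,0],[0,0,0,0,0,0,0]]'|f;  python3 -m jog '[[0,0,0,0.001,0,0.0017,0],[0,0,0,0,0,0,0]]'|f;  python3 -m jog '[[0,0,0,0.001,0,0.0017,0],[0,0,0,0,0,0,0]]'|f
```

```text
time_s: 7.72
position: [0.4287, 0.3521, 0.071]
ft_force: [-0.5, -0.7, -0.4]
time_s: 7.98
position: [0.4286, 0.352, 0.069]
ft_force: [-0.6, 0.1, -0.4]
time_s: 8.22
position: [0.4286, 0.352, 0.067]
ft_force: [0.2, -0.5, 0.7]
time_s: 8.48
position: [0.4286, 0.3521, 0.0653]
ft_force: [-1.8, 0.8, 3.5]
```

```bash
f(){ grep -E 'time|position|ft_force'; }
python3 -m jog '[[0,0,0,0.001,0,0.0017,0],[0,0,0,0.001,0,0.0017,0],[0,0,0,0,0,0,0]]'|f; python3 -m jog '[[0,0,0,0.001,0,0.0017,0],[0,0,0,0.001,0,0.0017,0],[0,0,0,0.001,0,0.0017,0],[0,0,0,0,0,0,0]]'|f
python3 snap.py n4.pkl
python3 - <<'E'
from h import *
import pickle
c,s=pickle.load(open('n4.pkl','rb'))
a=np.radians(-13.9);ex=np.array([np.cos(a),np.sin(a),0]);ey=np.array([-ex[1],ex[0],0])
o=np.array([.4232,.3539,0])+.052*ex+.052*ey;b=lambda x,y,z:o+x*ex+y*ey+[0,0,z]
Z=[.055,.047,.045,.043,.041]
p=proj(c,[b(-.0564,-.093,z) for z in Z]);r=proj(c,[b(-.051,-.093,.0426)])[0]
print(np.round(p,1).tolist(),'rider pred',r)
u0,v0=int(r[0])-30,int(r[1])-25;k=9
A=cv2.resize(c[0][v0:v0+50,u0:u0+85,::-1],None,fx=k,fy=k,interpolation=cv2.INTER_CUBIC)
for u in range(u0-u0%10+10,u0+85,10): cv2.putText(A,str(u),((u-u0)*k,10),0,.35,(0,0,255)); A[12:16,(u-u0)*k]=(0,0,255)
for v in range(v0-v0%5+5,v0+50,5): cv2.putText(A,str(v),(0,(v-v0)*k+4),0,.35,(0,0,255))
cv2.imwrite('pics/n4.png',A)
E
```

```text
time_s: 8.85
position: [0.4283, 0.352, 0.0612]
ft_force: [-4.8, 1.3, 4.0]
time_s: 9.35
position: [0.4282, 0.352, 0.0554]
ft_force: [-6.7, 1.6, 6.1]
[0.4282084  0.35201504 0.0554061 ] [-6.66099781  1.78038822  7.07825064] [0.29387618 0.38886586 0.13777371]
[[173.8, 239.5], [176.7, 226.5], [177.3, 223.3], [178.0, 220.3], [178.7, 217.2]] rider pred [180.17858187 225.52701441]
```

View pics/n4.png

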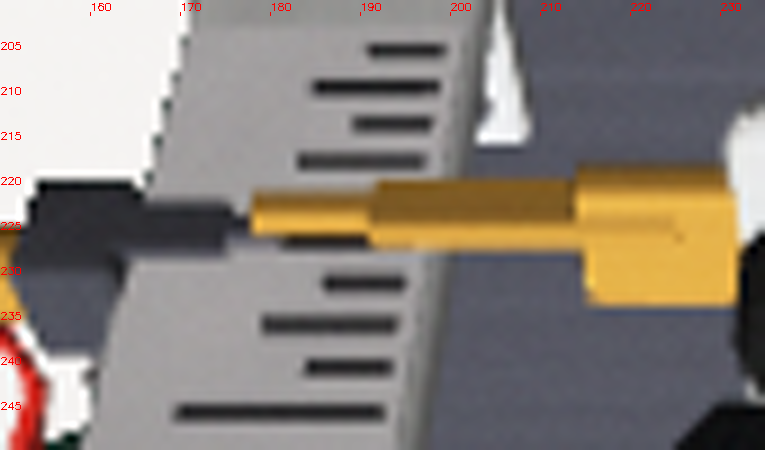

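The pointer tip is at v=223.5, which is z of about 45 mm, so it needs 2.4 mm more. I'll do that and hold.

```bash
f(){ grep -E 'time|position|ft_force'; }
cat > brass.py <<'E'
import sys,pickle
from h import *
c,s=pickle.load(open(sys.argv[1],'rb'));sg=int(sys.argv[2])
a=np.radians(-13.9);ex=np.array([np.cos(a),np.sin(a),0]);ey=np.array([-ex[1],ex[0],0])
o=(np.array([.4232,.3539,0])+np.array([.5493,.4301,0]))/2;xp=-.0564 if sg<0 else .0477
Z=np.arange(.034,.057,.0005);p=proj(c,[o+xp*ex+sg*.093*ey+[0,0,z] for z in Z])
h=cv2.cvtColor(c[0],cv2.COLOR_RGB2HSV);m=(cv2.inRange(h,(12,110,60),(32,255,255))>0)
cu=p[:,0].mean();u0,u1=(cu-6,cu+22) if sg<0 else (cu-22,cu+6)
v0,v1=p[:,1].min()-6,p[:,1].max()+6
V,U=np.nonzero(m);k=(U>u0)&(U<u1)&(V>v0)&(V<v1);U,V=U[k],V[k]
tip=U.min() if sg<0 else U.max()
near=abs(U-tip)<7; v=V[near].mean(); print('tip u',tip,'v',v,'rows',V[near].min(),V[near].max(),'z',np.interp(v,p[::(1 if p[0,1]<p[-1,1] else -1),1],Z[::(1 if p[0,1]<p[-1,1] else -1)]))
E
python3 brass.py n4.pkl -1; python3 brass.py w2.pkl -1; python3 brass.py n3.pkl -1; python3 brass.py f3.pkl 1
python3 -m jog '[[0,0,0,0.0006,0,0.001,0],[0,0,0,0.0006,0,0.001,0],[0,0,0,0,0,0,0],[0,0,0,0,0,0,0]]'|f; python3 snap.py n5.pkl; python3 brass.py n5.pkl -1
```

```text
tip u 178 v 223.5 rows 222 225 z 0.045070211464905675
tip u 181 v 203.5 rows 202 205 z 0.0547388279473021
tip u 175 v 173.44444444444446 rows 172 175 z 0.05488753796783528
tip u 333 v 160.86206896551724 rows 159 163 z 0.05480562986870546
time_s: 9.9
position: [0.4282, 0.352, 0.0532]
ft_force: [-5.9, 1.5, 8.3]
[0.42818882 0.3520278  0.05321587] [-6.75047626  2.15418519  8.57388239] [0.29385474 0.38886257 0.13557841]
tip u 178 v 223.77777777777777 rows 221 226 z 0.04306100636238907
```

```bash
f(){ grep -E 'time|position|ft_force'; }
python3 -m jog '[[0,0,0,0.0002,0,0.0003,0],[0,0,0,0,0,0,0],[0,0,0,0,0,0,0],[0,0,0,0,0,0,0],[0,0,0,0,0,0,0],[0,0,0,0,0,0,0],[0,0,0,0,0,0,0],[0,0,0,0,0,0,0],[0,0,0,0,0,0,0],[0,0,0,0,0,0,0]]'|f; python3 snap.py n6.pkl; python3 brass.py n6.pkl -1
python3 -m jog '[[0,0,0,0,0,0,0],[0,0,0,0,0,0,0],[0,0,0,0,0,0,0],[0,0,0,0,0,0,0],[0,0,0,0,0,0,0]]'|f
```

```text
time_s: 11.2
position: [0.4282, 0.352, 0.0529]
ft_force: [-6.6, 0.2, 7.4]
[0.42819161 0.35202218 0.05288744] [-6.99095233  0.41371449  7.73194984] [0.29384896 0.38886509 0.13524461]
tip u 178 v 223.94117647058823 rows 222 226 z 0.04283725340355026
time_s: 11.88
position: [0.4282, 0.352, 0.0529]
ft_force: [-6.0, 1.3, 8.1]
```

```bash
f(){ grep -E 'time|position|ft_force'; }
python3 -m jog '[[0,0,0,-0.0026,0,-0.0043,0],[0,0,0,-0.0026,0,-0.0043,0],[0,0,0,-0.0026,0,-0.0043,0],[0,0,0,-0.0026,0,-0.0043,0],[0,0,0,-0.0206,0,-0.0343,0],[0,0,0,0,0,0,0],[0,0,0,0,0,0,0],[0,0,0,0,0,0,0],[0,0,0,0,0,0,0]]'|f; python3 snap.py n7.pkl; python3 brass.py n7.pkl -1
python3 -m jog '[[0,0,0,-0.0305,0.0349,0.0183,0],[0,0,0,-0.0305,0.0349,0.0183,0],[0,0,0,-0.0305,0.0349,0.0183,0],[0,0,0,0,0,0,0]]'|f; python3 snap.py f4.pkl; python3 brass.py f4.pkl 1
```

```text
time_s: 13.0
position: [0.4288, 0.3524, 0.112]
ft_force: [0.2, -0.8, -0.2]
[0.42880598 0.35247218 0.11210297] [ 0.12630739 -0.15578955 -0.1658497 ] [0.29454092 0.38943517 0.19442702]
tip u 190 v 162.48 rows 161 164 z 0.05502159651602244
time_s: 13.55
position: [0.5615, 0.4263, 0.11]
ft_force: [-1.0, -0.1, -1.2]
[0.55986148 0.42568504 0.10989561] [-0.02563156  0.31218218 -0.2874555 ] [0.42718184 0.46337176 0.19231399]
tip u 324 v 154.55555555555554 rows 153 156 z 0.05441162022992876
```

```bash
f(){ grep -E 'time|position|ft_force'; }
python3 -m jog '[[0,0,0,0.0219,0.0015,0.030,0],[0,0,0,0,0,0,0],[0,0,0,0,0,0,0]]'|f; python3 -m jog '[[0,0,0,0.002,0,0.0034,0],[0,0,0,0,0,0,0]]'|f;  python3 -m jog '[[0,0,0,0.001,0,0.0017,0],[0,0,0,0,0,0,0]]'|f;  python3 -m jog '[[0,0,0,0.001,0,0.0017,0],[0,0,0,0,0,0,0]]'|f;  python3 -m jog '[[0,0,0,0.001,0,0.0017,0],[0,0,0,0,0,0,0]]'|f; python3 snap.py f5.pkl; python3 brass.py f5.pkl 1
```

```text
time_s: 13.98
position: [0.5563, 0.4277, 0.0753]
ft_force: [-0.5, 0.1, 0.6]
time_s: 14.22
position: [0.5564, 0.4274, 0.0706]
ft_force: [0.2, 0.1, -0.5]
time_s: 14.48
position: [0.5563, 0.4274, 0.0681]
ft_force: [0.3, 0.2, 0.3]
time_s: 14.72
position: [0.5565, 0.4275, 0.0664]
ft_force: [0.1, 0.2, 1.4]
time_s: 14.98
position: [0.5566, 0.4277, 0.0646]
ft_force: [-0.8, 1.4, 4.6]
[0.55659143 0.42763975 0.06463625] [-0.08652887  0.79824461  3.31754124] [0.42219571 0.46449396 0.14686872]
tip u 334 v 218.5 rows 217 220 z 0.052885513771574647
```

```bash
f(){ grep -E 'time|position|ft_force'; }
python3 -m jog '[[0,0,0,0.001,0,0.0017,0],[0,0,0,0.001,0,0.0017,0],[0,0,0,0.001,0,0.0017,0],[0,0,0,0.001,0,0.0017,0],[0,0,0,0,0,0,0],[0,0,0,0,0,0,0]]'|f; python3 snap.py f6.pkl; python3 brass.py f6.pkl 1
python3 - <<'E'
from h import *
import pickle
c,s=pickle.load(open('f6.pkl','rb'))
a=np.radians(-13.9);ex=np.array([np.cos(a),np.sin(a),0]);ey=np.array([-ex[1],ex[0],0])
o=np.array([.48625,.392,0]);b=lambda x,y,z:o+x*ex+y*ey+[0,0,z]
Z=[.055,.043,.041,.039,.037]
p=proj(c,[b(.0477,.093,z) for z in Z]);r=proj(c,[b(.053,.093,.0372)])[0]
print(np.round(p,1).tolist(),'rider pred',r)
u0,v0=int(r[0])-55,int(r[1])-25;k=9
A=cv2.resize(c[0][v0:v0+50,u0:u0+85,::-1],None,fx=k,fy=k,interpolation=cv2.INTER_CUBIC)
for u in range(u0-u0%10+10,u0+85,10): cv2.putText(A,str(u),((u-u0)*k,10),0,.35,(0,0,255)); A[12:16,(u-u0)*k]=(0,0,255)
for v in range(v0-v0%5+5,v0+50,5): cv2.putText(A,str(v),(0,(v-v0)*k+4),0,.35,(0,0,255))
cv2.imwrite('pics/f6.png',A)
E
```

```text
time_s: 15.78
position: [0.5569, 0.428, 0.0573]
ft_force: [-0.0, 1.9, 6.7]
[0.55693726 0.42797329 0.05730797] [0.51029396 2.30483555 7.12880015] [0.42239376 0.46466262 0.13939917]
tip u 333 v 215.0625 rows 213 217 z 0.04352276185295434
[[336.2, 233.5], [332.3, 214.3], [331.7, 211.2], [331.1, 208.3], [330.5, 205.3]] rider pred [328.86879642 211.67856271]
```

View pics/f6.png

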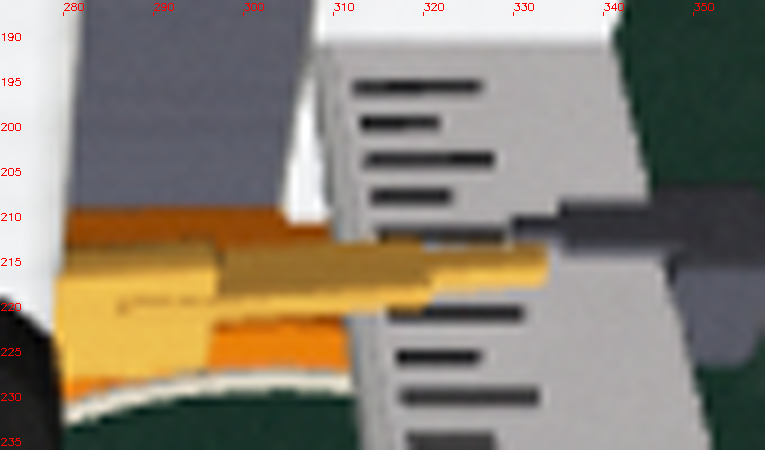

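The far pointer tip is at about z=43.5 mm. The rider tip is at (329,211.2), which confirms the index at about 37.1 mm. That leaves roughly 4.8 mm more pad travel.

```bash
f(){ grep -E 'time|position|ft_force'; }
python3 -m jog '[[0,0,0,0.001,0,0.0017,0],[0,0,0,0.001,0,0.0017,0],[0,0,0,0,0,0,0],[0,0,0,0,0,0,0]]'|f; python3 snap.py f7.pkl; python3 brass.py f7.pkl 1
```

```text
time_s: 16.32
position: [0.5571, 0.428, 0.0536]
ft_force: [-0.7, 3.3, 8.6]
[0.55707846 0.42798352 0.05365397] [0.3090934  3.17869239 8.29581201] [0.4224948  0.46466482 0.13572183]
tip u 332 v 213.70967741935485 rows 211 216 z 0.03914090842611345
```

```bash
f(){ grep -E 'time|position|ft_force'; }
python3 -m jog '[[0,0,0,0.0007,0,0.0012,0],[0,0,0,0,0,0,0],[0,0,0,0,0,0,0],[0,0,0,0,0,0,0]]'|f; python3 snap.py f8.pkl; python3 brass.py f8.pkl 1
python3 - <<'E'
from h import *
import pickle
c,s=pickle.load(open('f8.pkl','rb'));u0,v0,k=290,190,9
A=cv2.resize(c[0][v0:v0+50,u0:u0+65,::-1],None,fx=k,fy=k,interpolation=cv2.INTER_CUBIC)
for u in range(u0,u0+65,10): cv2.putText(A,str(u),((u-u0)*k,10),0,.35,(0,0,255))
for v in range(v0,v0+50,5): cv2.putText(A,str(v),(0,(v-v0)*k+4),0,.35,(0,0,255))
cv2.imwrite('pics/f8.png',A)
a=np.radians(-13.9);ex=np.array([np.cos(a),np.sin(a),0]);ey=np.array([-ex[1],ex[0],0])
o=np.array([.48625,.392,0]);b=lambda x,y,z:o+x*ex+y*ey+[0,0,z]
print(np.round(proj(c,[b(.0477,.092,.039),b(.0477,.092,.037),b(.053,.093,.0372)]),1).tolist())
E
```

```text
time_s: 16.88
position: [0.5572, 0.428, 0.0524]
ft_force: [-0.4, 2.3, 9.9]
[0.55712477 0.42799556 0.05242652] [0.21562331 2.34843539 8.1420964 ] [0.42253069 0.46464999 0.1344379 ]
tip u 332 v 212.51612903225808 rows 210 215 z 0.03713698673265823
[[330.5, 215.4], [329.9, 212.3], [330.2, 218.6]]
```

View pics/f8.png

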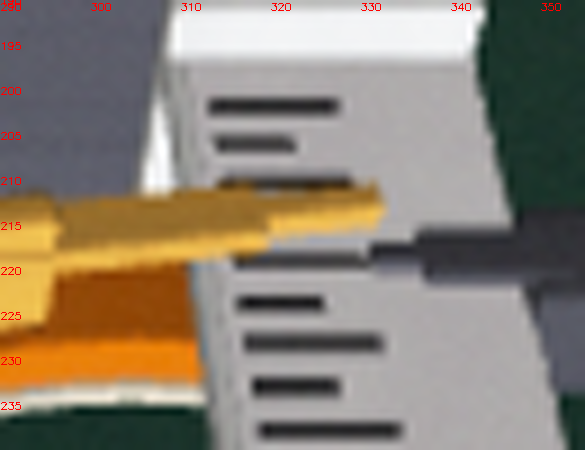

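The pointer tip is at (332,212.4) and the rider tip at (330.5,217.7), so allowing for parallax both are at about 37 mm and level. I'll hold, release and retreat.

```bash
f(){ grep -E 'time|position|ft_force'; }
python3 -m jog '[[0,0,0,0,0,0,0],[0,0,0,0,0,0,0],[0,0,0,0,0,0,0],[0,0,0,0,0,0,0],[0,0,0,0,0,0,0],[0,0,0,0,0,0,0],[0,0,0,0,0,0,0],[0,0,0,0,0,0,0],[0,0,0,0,0,0,0],[0,0,0,0,0,0,0]]'|f; python3 snap.py f9.pkl; python3 brass.py f9.pkl 1
python3 -m jog '[[0,0,0,0,0,0,0],[0,0,0,0,0,0,0],[0,0,0,0,0,0,0],[0,0,0,0,0,0,0]]'|f
python3 -m jog '[[0,0,0,-0.0026,0,-0.0043,0],[0,0,0,-0.0026,0,-0.0043,0],[0,0,0,-0.0026,0,-0.0043,0],[0,0,0,-0.0026,0,-0.0043,0],[0,0,0,-0.0206,0,-0.0343,0],[0,0,0,0,0,0,0],[0,0,0,0,0,0,0],[0,0,0,0,0,0,0],[0,0,0,0,0,0,0]]'|f; python3 snap.py f10.pkl; python3 brass.py f10.pkl 1
python3 -m jog '[[0,0,0,-0.0206,0,-0.0343,0],[0,0,0,-0.0206,0,-0.0343,0],[0,0,0,0,0,0,0],[0,0,0,0,0,0,0],[0,0,0,0,0,0,0],[0,0,0,0,0,0,0]]'|f
```

```text
time_s: 18.18
position: [0.5571, 0.428, 0.0524]
ft_force: [-0.4, 2.1, 8.2]
[0.55711459 0.42799968 0.05239895] [-0.37874397  2.2885356   9.1143263 ] [0.42253075 0.46464977 0.13444126]
tip u 332 v 212.51612903225808 rows 210 215 z 0.03714126261221361
time_s: 18.73
position: [0.5571, 0.428, 0.0524]
ft_force: [-0.1, 2.0, 8.5]
time_s: 19.85
position: [0.5565, 0.4278, 0.1101]
ft_force: [-0.2, 0.3, -0.4]
[0.55657372 0.42785956 0.11034736] [-0.47612182  0.27982577 -0.81493778] [0.42230579 0.46481087 0.19263562]
tip u 322 v 161.5 rows 160 163 z 0.054858090392706116
time_s: 20.65
position: [0.557, 0.429, 0.19]
ft_force: [0.5, 0.3, 1.0]
```

Both plate corners are back at rest and the arm is clear, so I'm handing in.

```bash
python3 -c "
from rig import job
print(job.close_job())"
```

```text
the job is handed in; nothing more can be done
None
```

I pressed the near right pad and then the far left pad until each pointer was level with its index to within about half a millimetre by camera, held each for over 1.5 s, let the plate spring back to rest each time, and handed the job in at about 21 s; no verdict came back.

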